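# Refit the missing spring on the jar-capping press

## Task

The little jar-capping press is short of one of its two green springs. Take the loose green spring from the bench, thread it over the press's bare guide rod, keeping hold of it until it is right down, and leave it seated on the rod's round foot. Leave the blue and the red spring standing where they are.

Things in the scene. Friction and masses are not known exactly. Their poses are not given: they have to be found in the camera images.
- green_spring_mid (a point): Centre (half-way up, on the axis; z along it) of the loose green coil spring standing upright on the bench: 70 mm long, 38 mm outside and 28 mm inside diameter, 5 mm wire, flat ends, 0.11 kg, open right through, same either way up. So stiff that it keeps its shape when gripped by its sides or pressed. Should a coil catch on the rod's end, lift a little and turn it some degrees.
- bare_rod_seat (a point): Centre of the top face of the bare rod's round foot (56 mm diameter), 24 mm above the bench; z up along the rod. The fixed rod rises 78 mm from here: 16 mm diameter to 62 mm, then tapering to a 6 mm nose. A seated spring's centre is 35 mm above here. Grey press plate 110 x 240 mm; its other rod, 150 mm away, has a fixed green spring; a nest 26 mm above the bench lies between. Either rod may be bare.
- blue_spring_mid (a point): Centre (half-way up) of the blue spring, the same size as the green one (70 mm long, 38 mm outside diameter), standing on the bench; to be left alone. Its frame's z axis is the spring's own axis, upright at the start; yaw does not matter. 
- red_spring_mid (a point): Centre (half-way up) of the red spring, 48 mm long, 38 mm outside diameter, standing on the bench; to be left alone. Its frame's z axis is the spring's own axis, upright at the start; yaw does not matter. 

How it is judged:
By the outcome, as a careful person would: the job done as asked, in the order asked, and still so for the second after the job is handed in, with the robot touching nothing.
It also fails if it takes over 35 s, if anything falls off the work surface, if the arm or the gripper's body presses on something with over 40 N, if the wrist force passes 120 N, or if a joint passes its speed limit or range.

## Robot

A 6-joint arm with a two-finger parallel gripper is mounted at the origin on the work surface. World frame = base frame: x ahead of the robot, y to its left, z up, the work surface at z = 0. Lengths are in m, angles in rad, forces in N, time in s.
With the tool pointing down it reaches from about 0.425 to 0.95 m from the base axis. Payload 3.5 kg.
Tool frame: the origin (TCP) lies midway between the tips of the shut fingers; the grasp point (between the pads) lies 19 mm behind it; z points along the fingers, y is the line along which they close (so a half turn about z gives the same grasp; the last joint's range is limited). The gripper opens to 85 mm and grips with 20 to 120 N. Pads are 22 mm wide; open, the fingers measure 114 mm over their backs; the gripper's body (76 mm by 85 mm) begins 54 mm behind the grasp point. The pads swing forward as they close: fully open they stand 13 mm farther back than shut.
Start: joints at [0.969, 0.286, 1.577, -0, 1.279, -0.15], TCP at [0.295, 0.607, 0.231] pointing down, gripper open.
Joint ranges: [-2.77, 2.77], [-0.9, 2.22], [0.21, 2.48], [-1.53, 4.67], [0.24, 2.81], [-2.84, 2.84]. Speed limits (rad/s): [2.79, 2.79, 3.14, 3.14, 3.14, 3.14].

## Interface

Orientations are given as a unit quaternion [x, y, z, w].
In Python, from plant import ctrl gives the robot as it stands. The module is installed in compiled form; this text tells all that it offers.
- The arm moves only by the shell command python3 -m inch 'ROWS' [FORCE]. ROWS is JSON, a list of rows, each a list of 5 numbers: the closure, from 0 (fully open) to 1 (shut), then the shift along the tool's x, y, z in m, then the turn about the tool's z in degrees. A call has 1 to 5 rows; each row is the pose to reach, as a shift and turn from the pose commanded when the call began, along the tool's axes at that moment; what a row does not reach only later rows make up. A row lasts 1/12 s, in which the tool goes at most 41.7 mm and 7.16 degrees, less where a joint would pass 70% of its speed; a pose out of reach is approached as far as the arm can. A call with a gripper value outside its range is refused whole. The fingers move at their own pace and stop on an object; FORCE is the grip in N (left out, the last holds). Time passes only in rows, so rows that repeat a pose let the fingers close. It gives the time, the measured TCP pose, the force, the opening and the grip force at its end, in the units of the state.
- ctrl.get_state(): the state, without advancing time (a new reading comes with each control period).
- ctrl.read_camera(name): name is "scene" or "top" or "wrist"; returns a dict with "pixels" (420x560x3 uint8, red, green, blue), "depth" (420x560 float32, m along the optical axis (not along the pixel's ray), 0 where there is no reading), "fx", "fy", "cx", "cy" (pixels), "xyz" and "rotation" of the camera in the world; the wrist camera has in their place "mount" (4x4, takes a point from camera to tool coordinates, whose origin is the TCP and whose axes are the flange's). Camera axes: x right, y down, z forward; pixel columns grow to the right and rows downward; lengths in m; the calibration is good to about 2 mm. A picture is of the moment at which its call begins: read the wrist's pose just before it.
- ctrl.sign_off(): hands the job in; it is judged then, once.
Trained networks look in a picture, given as the dict that the camera call returned (one of the last four; its "shot" number tells which), for a name from the list of things; names that differ only in an ending like _2 or _b are one class to them, and where a whole thing is asked for, a point or a joint stands for the part that bears it (a point fixed in the world has none). Each returns a list of dicts, best first, with "score" (0 to 1); they miss things now and then, are a little off and sometimes report something else, mostly with a low value. They report only what shows in the picture. A call takes as long as a camera call.
- ctrl.spot_in(query, picture): "at" ([column, row] in pixels, amid what is visible of it).
- ctrl.tip_of(query, picture): "at" ([column, row] in pixels: a listed point, or the origin of a listed thing).
The state is a dict: "time": time; "qpos": joint angles; "dq": joint speeds; "joint_efforts": joint torques, N m; "eef_pos": TCP position; "tcp_rot": TCP orientation; "contact_force": force on the tool from outside, world axes, zero at the start; "wrist_torque": the same for the moment, N m; "opening": opening from 0.0 (shut) to 1.0 (fully open); "finger_force": force on a finger pad.
Only numpy, scipy, OpenCV 4.12 (cv2) and the standard library are available. Lean on these libraries where they do the work, as an engineer would, in place of code of your own. Each camera call takes 0.05 s, during which the arm holds its last target. There are 200 camera calls.

## Working session

There is one attempt and no reset: what is moved stays moved. The work goes in short steps, Python scripts to look and compute and a shell command to move; the robot and the scene stay as the last step left them, time stands still between calls to the robot, and variables do not carry over. Pictures are saved under pics/ and viewed, at most 10 in all, crops included, and the job is handed in when it is done.

```bash
mkdir -p pics; cat > h.py <<'E'
import numpy as np, cv2
from plant import ctrl
from scipy.spatial.transform import Rotation as R
def cloud(p,T=None):
    d=p["depth"];v,u=np.indices(d.shape)
    P=np.stack([(u-p["cx"])/p["fx"]*d,(v-p["cy"])/p["fy"]*d,d],-1)
    if T is None: r=np.array(p["rotation"]).reshape(3,3);t=np.array(p["xyz"])
    else: r,t=T[:3,:3],T[:3,3]
    return P@r.T+t
def wristT(s,p):
    T=np.eye(4);T[:3,:3]=R.from_quat(s["tcp_rot"]).as_matrix();T[:3,3]=s["eef_pos"]
    return T@np.array(p["mount"])
def save(p,n): cv2.imwrite("pics/"+n,p["pixels"][:,:,::-1])
E
python3 - <<'E'
from h import *
s=ctrl.get_state();print(s)
for c in ["top","scene"]:
    p=ctrl.read_camera(c);save(p,c+"1.png");P=cloud(p)
    print(c,p["xyz"],p["fx"])
    for q in ["green_spring_mid","bare_rod_seat","blue_spring_mid","red_spring_mid"]:
        for f in (ctrl.spot_in,ctrl.tip_of):
            for r in f(q,p)[:2]:
                a=r["at"];print(q,f.__name__,np.round(a),round(r["score"],2),P[int(a[1]),int(a[0])].round(3))
E
```

```text
{'time': 0.0, 'qpos': array([ 9.68984266e-01,  2.87184692e-01,  1.57816806e+00,  3.17520931e-05,
        1.27859291e+00, -1.49972370e-01]), 'dq': array([ 0.00051053, -0.00154045, -0.00093447, -0.00119409,  0.00043967,
       -0.00021611]), 'joint_efforts': array([-4.26019342e-04, -4.05980015e+01, -2.92628378e+01, -1.26351761e-04,
        5.71697048e-03,  4.25025945e-06]), 'eef_pos': array([0.29429672, 0.60674283, 0.22993933]), 'tcp_rot': array([ 2.24007247e-01,  9.74586768e-01, -1.08878140e-03, -4.46034066e-04]), 'contact_force': array([-0.35237378,  0.55971597,  1.28422528]), 'wrist_torque': array([-0.02339733,  0.02114037, -0.01665276]), 'finger_force': 0.0, 'opening': 1.0002483301188267}Traceback (most recent call last):
  File "<stdin>", line 4, in <module>
  File "h.py", line 7, in cloud
    if T is None: r=np.array(p["rotation"]).reshape(3,3);t=np.array(p["xyz"])
                    ~~~~~~~~~~~~~~~~~~~~~~~~~~~~~~~^^^^^
ValueError: cannot reshape array of size 4 into shape (3,3)
```

```bash
sed -i 's/r=np.array(p\["rotation"\]).reshape(3,3)/r=R.from_quat(p["rotation"]).as_matrix()/' h.py
python3 - <<'E'
from h import *
for c in ["top","scene"]:
    p=ctrl.read_camera(c);save(p,c+"1.png");P=cloud(p)
    print(c,p["xyz"],p["rotation"],p["fx"])
    for q in ["green_spring_mid","bare_rod_seat","blue_spring_mid","red_spring_mid"]:
        for f in (ctrl.spot_in,ctrl.tip_of):
            for r in f(q,p)[:2]:
                a=r["at"];print(q,f.__name__,np.round(a),round(r["score"],2),P[int(a[1]),int(a[0])].round(3))
E
```

```text
top [ 0.4410325  -0.0014849   1.16377153] [-0.69833783  0.7148563  -0.01650909  0.03212789] 540.3367262178641
green_spring_mid call [218. 158.] 0.71 [0.635 0.153 0.03 ]
green_spring_mid call [220. 159.] 0.87 [0.635 0.15  0.019]
bare_rod_seat call [402. 197.] 0.61 [ 0.539 -0.228  0.05 ]
bare_rod_seat call [402. 198.] 0.92 [ 0.536 -0.23   0.051]
blue_spring_mid call [152. 225.] 0.61 [0.497 0.296 0.017]
blue_spring_mid call [158. 227.] 0.87 [ 0.491  0.288 -0.003]
red_spring_mid call [259. 253.] 0.52 [0.432 0.07  0.038]
red_spring_mid call [266. 250.] 0.42 [ 0.438  0.057 -0.002]
scene [1.08532183 0.43750555 0.69902839] [ 0.39356977  0.82263679 -0.36755441 -0.18241522] 457.45847389720967
green_spring_mid call [309. 281.] 0.91 [0.638 0.158 0.06 ]
green_spring_mid call [308. 279.] 0.64 [0.635 0.154 0.061]
bare_rod_seat call [199. 181.] 0.73 [ 0.537 -0.228  0.036]
bare_rod_seat call [198. 182.] 0.73 [ 0.543 -0.224  0.039]
bare_rod_seat call [308. 281.] 0.2 [0.638 0.156 0.062]
blue_spring_mid call [410. 274.] 0.6 [0.473 0.282 0.021]
blue_spring_mid call [406. 274.] 0.6 [0.506 0.285 0.054]
red_spring_mid call [326. 211.] 0.86 [0.421 0.051 0.017]
red_spring_mid call [408. 271.] 0.37 [0.509 0.287 0.069]
red_spring_mid call [325. 208.] 0.87 [0.398 0.037 0.002]
```

View pics/top1.png

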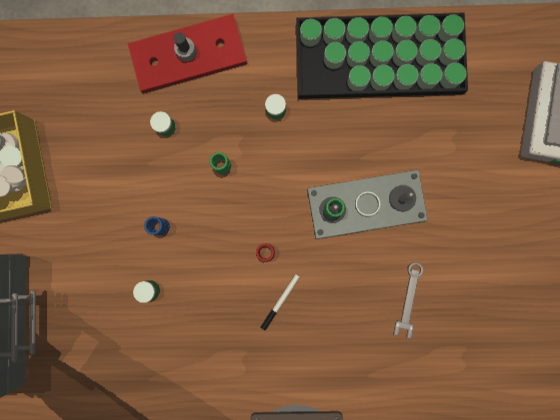

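View pics/scene1.png

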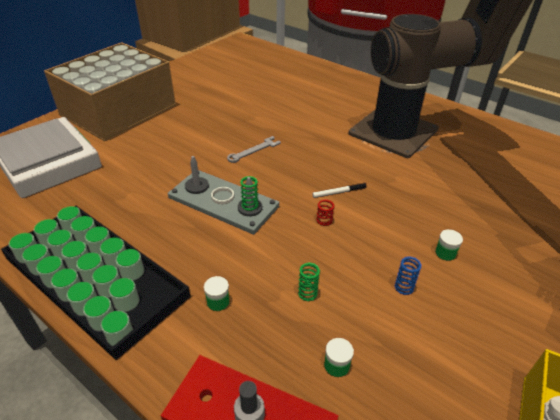

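The top view shows the loose green spring at about (220,163), and the bare rod at (402,198) on the press's right end. The other rod's spring is at (334,208), blue is at (156,227) and red at (265,253). The scene view agrees: bare rod at (196,170), loose spring at (309,282).

```bash
cat >> h.py <<'E'
def circ(X):
    A=np.c_[2*X,np.ones(len(X))];c=np.linalg.lstsq(A,(X**2).sum(1),rcond=None)[0]
    return c[:2],np.sqrt(c[2]+c[:2]@c[:2])
def shift(target):
    s=ctrl.get_state();return R.from_quat(s["tcp_rot"]).inv().apply(np.array(target)-s["eef_pos"])
def near(P,xy,r,z0,z1):
    return P[(np.hypot(P[...,0]-xy[0],P[...,1]-xy[1])<r)&(P[...,2]>z0)&(P[...,2]<z1)]
E
python3 - <<'E'
from h import *
p=ctrl.read_camera("top");P=cloud(p)
q=ctrl.read_camera("scene");Q=cloud(q)
for n,C in(("top",P),("scene",Q)):
    print(n,"table",np.median(near(C,(.6,0),.05,-.02,.02)[:,2]))
    for xy,z0,z1 in (((.635,.15),.062,.08),((.55,-.23),.016,.032),((.55,-.23),.05,.085),((.55,-.23),.085,.12)):
        X=near(C,xy,.045,z0,z1)
        print(xy,z0,len(X),X.mean(0).round(4) if len(X) else '', (X.min(0)+X.max(0)).round(4)/2 if len(X) else '',np.ptp(X,0).round(3) if len(X) else '',*(circ(X[:,:2]) if len(X)>4 else []))
print(R.from_quat(ctrl.get_state()["tcp_rot"]).as_matrix().round(3))
print(shift((.62,.15,.15)).round(3))
E
```

```text
top table -0.0006561715435742244
(0.635, 0.15) 0.062 127 [0.6209 0.1456 0.0687] [0.6212  0.14585 0.069  ] [0.036 0.037 0.01 ] [0.62140103 0.14577578] 0.01639634782218072
(0.55, -0.23) 0.016 821 [ 0.5468 -0.2301  0.0208] [ 0.5491 -0.2297  0.0234] [0.088 0.088 0.015] [ 0.54964117 -0.23096791] 0.029679153759146294
(0.55, -0.23) 0.05 29 [ 0.538  -0.2309  0.0668] [ 0.5392 -0.2331  0.0673] [0.014 0.009 0.034] [ 0.54001544 -0.23661189] 0.007628859569189662
(0.55, -0.23) 0.085 48 [ 0.5391 -0.2347  0.0939] [ 0.5398  -0.2354   0.09465] [0.014 0.013 0.018] [ 0.53955584 -0.23542742] 0.005085597251106671
scene table 0.0011517953147818227
(0.635, 0.15) 0.062 166 [0.6211 0.15   0.0695] [0.62165 0.1493  0.06785] [0.036 0.036 0.011] [0.62217913 0.14944041] 0.016176157605357892
(0.55, -0.23) 0.016 602 [ 0.5536 -0.2256  0.0209] [ 0.55015 -0.22945  0.024  ] [0.088 0.088 0.016] [ 0.55182497 -0.2284248 ] 0.02939826647521647
(0.55, -0.23) 0.05 84 [ 0.5433 -0.2295  0.0684] [ 0.54155 -0.231    0.06805] [0.015 0.012 0.034] [ 0.54113128 -0.23248938] 0.00609998156734958
(0.55, -0.23) 0.085 45 [ 0.5424 -0.2308  0.0939] [ 0.5404 -0.2312  0.0953] [0.016 0.013 0.019] [ 0.54172767 -0.23124263] 0.004548237895432225
[[-0.9    0.437 -0.   ]
 [ 0.437  0.9   -0.   ]
 [ 0.    -0.    -1.   ]]
[-0.492 -0.269  0.081]
```

```bash
python3 -m inch '[[0,-0.035,-0.02,0,0],[0,-0.07,-0.04,0,0],[0,-0.105,-0.058,0,0],[0,-0.14,-0.077,0,0],[0,-0.175,-0.096,0,0]]' 40 && python3 -m inch '[[0,-0.036,-0.02,0,0],[0,-0.072,-0.04,0,0],[0,-0.108,-0.059,0,0],[0,-0.144,-0.078,0,0],[0,-0.18,-0.098,0,0]]' && python3 -m inch '[[0,-0.035,-0.019,0.01,0],[0,-0.07,-0.038,0.02,0],[0,-0.105,-0.057,0.03,0],[0,-0.14,-0.076,0.03,0],[0,-0.14,-0.076,0.03,0]]'
python3 -m inch '[[0,0,0,0,0],[0,0,0,0,0]]'
python3 - <<'E'
from h import *
s=ctrl.get_state();p=ctrl.read_camera("wrist");save(p,"w1.png");P=cloud(p,wristT(s,p))
print(np.array(p["mount"]).round(3))
print("table",np.median(near(P,(.62,.10),.02,-.02,.02)[:,2]))
X=near(P,(.6215,.1475),.03,.06,.08);print(len(X),X.min(0),X.max(0),circ(X[:,:2]))
print(shift((.6215,.1475,.03)))
E
```

```text
time: 1.47
eef_pos: [0.4109, 0.4431, 0.2315]
tcp_rot: [0.224, 0.975, 0.0, 0.0]
contact_force: [0.2, -0.2, -0.2]
opening: 1.001
finger_force: 0.0
time: 1.88
eef_pos: [0.5303, 0.2761, 0.2317]
tcp_rot: [0.224, 0.975, 0.0, 0.0]
contact_force: [0.1, 0.6, -0.3]
opening: 1.001
finger_force: 0.0
time: 2.3
eef_pos: [0.6252, 0.1422, 0.2004]
tcp_rot: [0.227, 0.974, -0.001, 0.001]
contact_force: [-0.1, 0.5, -0.1]
opening: 1.001
finger_force: 0.0
time: 2.47
eef_pos: [0.622, 0.1484, 0.2013]
tcp_rot: [0.224, 0.975, 0.0, -0.0]
contact_force: [-0.2, 0.3, -0.7]
opening: 0.998
finger_force: 0.0
[[ 0.    -0.964 -0.266  0.068]
 [ 1.     0.001 -0.     0.001]
 [ 0.001 -0.266  0.964 -0.143]
 [ 0.     0.     0.     1.   ]]
table 8.525253049701531e-05
902 [0.6022727  0.13047917 0.0600627 ] [0.63926901 0.16749522 0.07190034] (array([0.62047476, 0.14916513]), np.float64(0.01629185931577106))
[-0.00058177 -0.00156657  0.17149296]
```

View pics/w1.png

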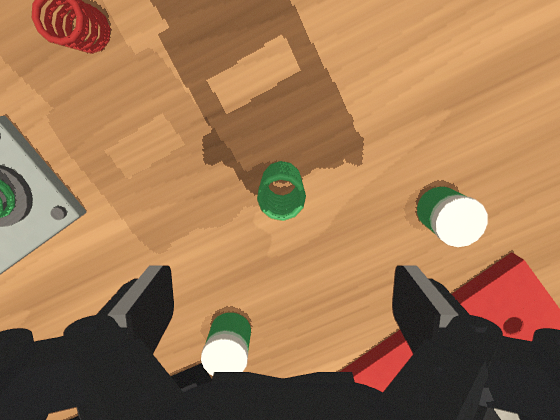

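The wrist view shows the green spring at (282,190), centred between the fingers and with clear space around it.

```bash
python3 -m inch '[[0,0.0015,0,0.035,0],[0,0.0015,0,0.07,0],[0,0.0015,0,0.105,0],[0,0.0015,0,0.14,0],[0,0.0015,0,0.16,0]]' 50 && python3 -m inch '[[0,0,0,0.015,0],[0,0,0,0.015,0],[0.8,0,0,0.015,0],[0.8,0,0,0.015,0],[0.8,0,0,0.015,0]]'; python3 -m inch '[[0.8,0,0,0,0],[0.8,0,0,0,0],[0.8,0,0,0,0],[0.8,0,0,0,0]]'; python3 -m inch '[[0.8,0,0,-0.02,0],[0.8,0,0,-0.05,0],[0.8,0,0,-0.085,0],[0.8,0,0,-0.12,0],[0.8,0,0,-0.12,0]]'
python3 - <<'E'
from h import *
s=ctrl.get_state();print(s["eef_pos"],s["opening"],s["finger_force"])
p=ctrl.read_camera("wrist");save(p,"w2.png");P=cloud(p,wristT(s,p))
px=p["pixels"].astype(int);g=(px[...,1]>1.5*px[...,0])&(px[...,1]>1.2*px[...,2])
X=near(np.where(g[...,None],P,9),s["eef_pos"][:2],.03,.1,.3);print(len(X),X.min(0),X.max(0))
X=X[X[:,2]>X[:,2].max()-.008];print(circ(X[:,:2]))
print(shift((.541,-.2335,.18)))
E
```

```text
time: 2.93
eef_pos: [0.6173, 0.1506, 0.0373]
tcp_rot: [0.223, 0.975, -0.001, -0.003]
contact_force: [-0.5, 0.8, -0.4]
opening: 0.996
finger_force: 0.0
time: 3.35
eef_pos: [0.6226, 0.1494, 0.0291]
tcp_rot: [0.224, 0.975, 0.001, 0.002]
contact_force: [1.0, 0.7, 0.3]
opening: 0.609
finger_force: 0.0
time: 3.68
eef_pos: [0.6223, 0.1489, 0.0286]
tcp_rot: [0.224, 0.975, 0.001, 0.002]
contact_force: [-1.3, -0.5, 6.5]
opening: 0.424
finger_force: 48.3
time: 4.1
eef_pos: [0.6256, 0.1494, 0.1557]
tcp_rot: [0.224, 0.975, 0.002, 0.007]
contact_force: [1.6, -0.4, 0.6]
opening: 0.42
finger_force: 49.2
[0.62558272 0.14938434 0.15566978] 0.41950702344394764 49.20577396871522
12728 [0.60566859 0.1297015  0.12887363] [0.64297091 0.16995071 0.19929981]
(array([0.62366957, 0.1516774 ]), np.float64(0.016066386620500972))
[-0.09266098 -0.38035998 -0.02905755]
```

View pics/w2.png

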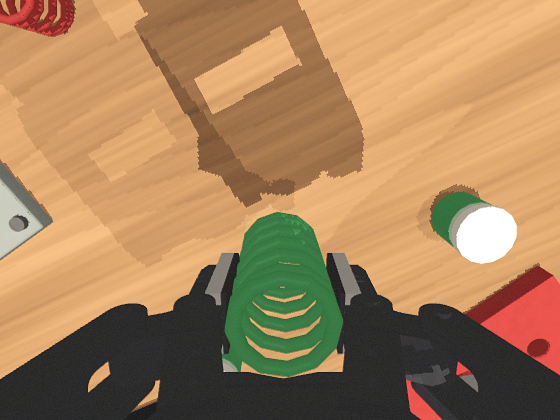

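The spring is held centrally, upright at about (285,300), with its bottom about 27 mm below the TCP. Next I'll carry it beside the rod and look with the wrist camera.

```bash
python3 -m inch '[[0.8,-0.01,-0.03,-0.01,0],[0.8,-0.024,-0.065,-0.02,0],[0.8,-0.038,-0.1,-0.03,0],[0.8,-0.052,-0.135,-0.035,0],[0.8,-0.066,-0.17,-0.035,0]]' && python3 -m inch '[[0.8,-0.013,-0.035,0,0],[0.8,-0.026,-0.07,0,0],[0.8,-0.04,-0.105,0,0],[0.8,-0.054,-0.14,0,0],[0.8,-0.068,-0.17,0,0]]' && python3 -m inch '[[0.8,-0.015,-0.03,0,0],[0.8,-0.02,-0.04,0,0],[0.8,-0.02,-0.04,0,0],[0.8,-0.02,-0.04,0,0],[0.8,-0.02,-0.04,0,0]]'
python3 - <<'E'
from h import *
s=ctrl.get_state();e=s["eef_pos"];print(e,s["opening"],s["finger_force"])
p=ctrl.read_camera("wrist");save(p,"w3.png")
def rep(n,P,px):
    g=(px[...,1]>1.5*px[...,0])&(px[...,1]>1.2*px[...,2])
    X=near(np.where(g[...,None],P,9),e[:2],.035,.12,.3)
    if len(X): X2=X[X[:,2]>X[:,2].max()-.008];print(n,"spring",len(X),X.min(0),X.max(0),circ(X2[:,:2]))
    N=np.where(g[...,None],9,P)
    for z0,z1 in((.03,.085),(.085,.098),(.098,.108)):
        Y=near(N,(.54,-.2325),.025,z0,z1)
        if len(Y)>5: print(n,"rod",z0,len(Y),Y.mean(0),(Y.min(0)+Y.max(0))/2,np.ptp(Y,0).round(3),circ(Y[:,:2]))
rep("wrist",cloud(p,wristT(s,p)),p["pixels"].astype(int))
for c in("top","scene"):
    p=ctrl.read_camera(c);rep(c,cloud(p),p["pixels"].astype(int))
E
```

```text
time: 4.57
eef_pos: [0.6054, -0.0343, 0.1811]
tcp_rot: [0.224, 0.975, 0.0, -0.0]
contact_force: [0.4, -1.3, -0.6]
opening: 0.421
finger_force: 49.3
time: 4.98
eef_pos: [0.5911, -0.2173, 0.179]
tcp_rot: [0.224, 0.974, 0.0, -0.002]
contact_force: [0.3, -0.8, -1.1]
opening: 0.422
finger_force: 49.3
time: 5.4
eef_pos: [0.593, -0.2585, 0.1801]
tcp_rot: [0.224, 0.975, 0.001, -0.001]
contact_force: [-0.7, 0.8, -1.5]
opening: 0.42
finger_force: 49.4
[ 0.59301514 -0.25850962  0.1801066 ] 0.42010838899093744 49.361227098852396
wrist spring 12783 [ 0.57312361 -0.27723595  0.153238  ] [ 0.61119517 -0.22879614  0.26893443] (array([ 0.59158106, -0.23212231]), np.float64(0.0049322733236888015))
wrist rod 0.085 341 [ 0.53934371 -0.23385957  0.09159585] [ 0.5397396  -0.23413506  0.09158559] [0.015 0.016 0.013] (array([ 0.53970554, -0.23407551]), np.float64(0.00619119601360393))
wrist rod 0.098 156 [ 0.53964487 -0.23392858  0.10108191] [ 0.53974533 -0.23405944  0.10071871] [0.008 0.008 0.005] (array([ 0.53970751, -0.2339618 ]), np.float64(0.002902376011793387))
top rod 0.03 38 [ 0.53863551 -0.23024302
[... 341 characters left out ...]
0 [ 0.57621974 -0.27896215  0.15531373] [ 0.61696442 -0.23861715  0.24014327] (array([ 0.20765177, -0.04728769]), np.float64(0.45043214726017977))
scene rod 0.03 131 [ 0.5435958  -0.22935772  0.05754974] [ 0.54140666 -0.23097106  0.05771596] [0.015 0.015 0.054] (array([ 0.54161853, -0.23183691]), np.float64(0.006042325782432934))
scene rod 0.085 38 [ 0.54197407 -0.2305616   0.09109718] [ 0.54019054 -0.23042419  0.09119549] [0.015 0.014 0.012] (array([ 0.54081764, -0.23159647]), np.float64(0.005156907278354501))
scene rod 0.098 9 [ 0.5410352  -0.2329878   0.10132604] [ 0.54078322 -0.23347711  0.10089842] [0.008 0.005 0.005] (array([ 0.54088873, -0.23327484]), np.float64(0.002961407404829052))
```

View pics/w3.png

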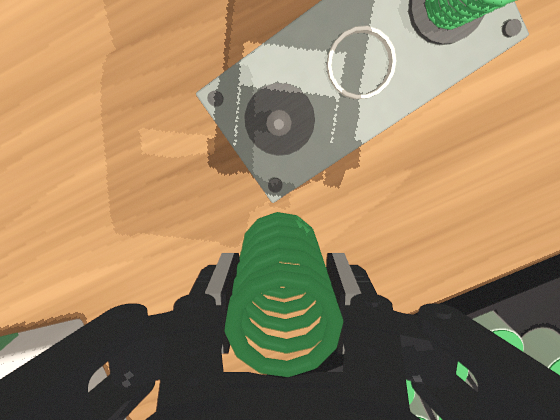

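The wrist view shows the rod nose at (279,124) and the held spring at (285,300), upright.

```bash
python3 - <<'E'
from h import *
s=ctrl.get_state();e=s["eef_pos"];p=ctrl.read_camera("wrist");P=cloud(p,wristT(s,p));px=p["pixels"].astype(int)
g=(px[...,1]>1.5*px[...,0])&(px[...,1]>1.2*px[...,2])
X=near(np.where(g[...,None],P,9),e[:2],.03,.12,.228)
print(e)
r=R.from_quat(s["tcp_rot"])
for z in np.arange(.153,.228,.008):
    Y=X[(X[:,2]>=z)&(X[:,2]<z+.008)]
    if len(Y)>20:
        L=r.inv().apply(Y-e); print(round(z,3),len(Y),L.min(0).round(4),L.max(0).round(4),circ(L[:,:2]))
n=near(P,(.5397,-.234),.02,.098,.11);c,_=circ(n[:,:2]);print("rod",c,r.inv().apply(np.r_[c,e[2]]-e))
E
```

```text
[ 0.59353857 -0.25838337  0.18106503]
0.153 277 [ 0.0066 -0.0171  0.0201] [0.0198 0.0175 0.0267] (array([0.00081483, 0.00016779]), np.float64(0.01823467298347728))
0.161 585 [-0.0134 -0.0173  0.0122] [0.0199 0.0165 0.0201] (array([1.85685942e-03, 3.09635939e-05]), np.float64(0.01672739825324104))
0.169 571 [-0.0166 -0.016   0.0041] [0.02   0.0176 0.012 ] (array([0.00221701, 0.00058576]), np.float64(0.01668568553898181))
0.177 974 [-0.0167 -0.0167 -0.0039] [0.0196 0.0192 0.0041] (array([ 0.00204232, -0.00040178]), np.float64(0.0159766101335339))
0.185 1083 [-0.0154 -0.0169 -0.0119] [ 0.0201  0.0193 -0.004 ] (array([0.00204094, 0.00084003]), np.float64(0.0164107427243631))
0.193 1206 [-0.0167 -0.0168 -0.0199] [ 0.0196  0.0193 -0.0119] (array([0.0026338 , 0.00103577]), np.float64(0.016543995486361544))
0.201 1619 [-0.0147 -0.0168 -0.0279] [ 0.0202  0.0195 -0.0199] (array([0.0026355 , 0.00075549]), np.float64(0.0156965308884217))
0.209 1474 [-0.0169 -0.0156 -0.0359] [ 0.0201  0.0194 -0.0279] (array([0.0026043 , 0.00097723]), np.float64(0.016677265153311336))
0.217 4973 [-0.0172 -0.0175 -0.0433] [ 0.0204  0.0205 -0.0359] (array([0.00212398, 0.00159922]), np.float64(0.016102497054452165))
rod [ 0.53967202 -0.23406694] [ 5.90811741e-02 -1.51915895e-03  3.92389663e-05]
```

```bash
python3 -m inch '[[0.8,0.025,-0.001,0,0],[0.8,0.05,-0.002,0,0],[0.8,0.0575,-0.0022,0.015,0],[0.8,0.0575,-0.0022,0.035,0],[0.8,0.0575,-0.0022,0.035,0]]'; python3 -m inch '[[0.8,0,0,0,0],[0.8,0,0,0,0]]'
python3 - <<'E'
from h import *
s=ctrl.get_state();e=s["eef_pos"];print(e);r=R.from_quat(s["tcp_rot"])
print("aim",r.apply([.0015,.0008,0])+e)
p=ctrl.read_camera("wrist")
a=np.vstack([p["pixels"][200:410,180:390]]);cv2.imwrite("pics/w4.png",cv2.resize(a[:,:,::-1],None,fx=2,fy=2))
q=ctrl.read_camera("scene");cv2.imwrite("pics/s4.png",cv2.resize(q["pixels"][90:230,130:270,::-1],None,fx=4,fy=4))
E
```

```text
time: 6.02
eef_pos: [0.5383, -0.2346, 0.1427]
tcp_rot: [0.223, 0.975, 0.001, -0.003]
contact_force: [-0.9, 0.7, -1.9]
opening: 0.424
finger_force: 49.4
time: 6.18
eef_pos: [0.5415, -0.237, 0.1473]
tcp_rot: [0.224, 0.975, -0.0, 0.001]
contact_force: [-0.0, -0.4, -0.8]
opening: 0.419
finger_force: 49.4
[ 0.54145869 -0.23700798  0.14733071]
aim [ 0.54045746 -0.2356341   0.14732859]
```

View pics/w4.png

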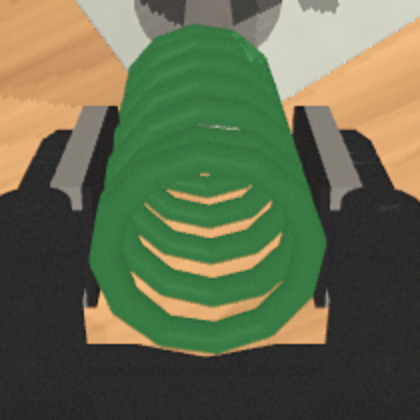

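View pics/s4.png

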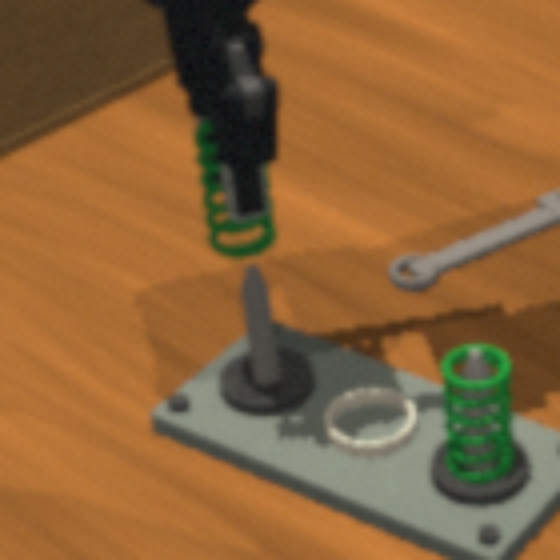

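Wrist crop: the rod is hidden behind the spring. Scene crop: ring centre is at about (242,235) and nose at (253,268), possibly a few mm off, so I'll measure it.

```bash
python3 - <<'E'
from h import *
s=ctrl.get_state();e=s["eef_pos"];print(e);r=R.from_quat(s["tcp_rot"])
for c in("scene","top","wrist"):
    p=ctrl.read_camera(c);P=cloud(p,wristT(s,p) if c=="wrist" else None);px=p["pixels"].astype(int)
    g=(px[...,1]>1.5*px[...,0])&(px[...,1]>1.2*px[...,2])
    for z0,z1 in((.11,.13),(.13,.15),(.15,.17),(.17,.2)):
        X=near(np.where(g[...,None],P,9),e[:2],.03,z0,z1)
        if len(X)>8: L=r.inv().apply(X-e);print(c,z0,len(X),circ(X[:,:2]),X.min(0).round(4),X.max(0).round(4))
    if c!="wrist":
        # pixel method: project expected spring-bottom centre at each candidate, compare
        Rw=R.from_quat(p["rotation"]).as_matrix()
        for n,w in(("springbottom",np.r_[r.apply([.0015,.0008,0])[:2]+e[:2],.1195]),("nose",[.5397,-.234,.102])):
            k=Rw.T@(np.array(w)-p["xyz"]);print(c,n,p["fx"]*k[0]/k[2]+p["cx"],p["fy"]*k[1]/k[2]+p["cy"])
    if c=="scene":
        v,u=np.nonzero(g[144:156,180:202]); print("green px bottom ring u",u.min()+180,u.max()+180,v.max()+144)
        S=np.where(g[...,None],9,P);m=(np.hypot(S[...,0]-.54,S[...,1]+.234)<.02)&(S[...,2]>.095)&(S[...,2]<.106);v,u=np.nonzero(m);print("nose px",u.mean(),v.mean(),S[m].mean(0))
E
```

```text
[ 0.5418316  -0.23749643  0.14792698]
scene 0.11 29 (array([ 0.54217154, -0.2360339 ]), np.float64(0.016428792775388775)) [ 0.5242 -0.2521  0.122 ] [ 0.5597 -0.2174  0.1299]
scene 0.13 32 (array([ 0.542865  , -0.23482387]), np.float64(0.01520941000176158)) [ 0.531  -0.2492  0.1305] [ 0.56   -0.2172  0.1484]
scene 0.15 24 (array([ 0.53222779, -0.22941091]), np.float64(0.02750822244723449)) [ 0.5371 -0.2579  0.1502] [ 0.5608 -0.2292  0.1681]
scene 0.17 46 (array([ 0.53923637, -0.23125511]), np.float64(0.020798772849708724)) [ 0.54   -0.256   0.1751] [ 0.5649 -0.2188  0.1991]
scene springbottom 191.0528808226165 149.82377360832368
scene nose 192.97799445697558 156.43164711272397
green px bottom ring u 183 197 153
nose px 193.3181818181818 158.54545454545453 [ 0.54154008 -0.23155829  0.09832286]
top springbottom 412.29580924510884 192.396332616211
top nose 409.25406674597116 193.89365713198018
wrist 0.11 414 (array([ 0.54063825, -0.23686506]), np.float64(0.017734408599393205)) [ 0.5221 -0.2497  0.1212] [ 0.5436 -0.2183  0.13  ]
wrist 0.13 1660 (array([ 0.53990296, -0.23635126]), np.float64(0.0163044388683596)) [ 0.522  -0.2528  0.13  ] [ 0.5584 -0.2181  0.15  ]
wrist 0.15 3031 (array([ 0.54017483, -0.2356783 ]), np.float64(0.016312007496932793)) [ 0.5223 -0.2534  0.15  ] [ 0.5592 -0.2174  0.17  ]
wrist 0.17 7617 (array([ 0.54034331, -0.23510596]), np.float64(0.016122817310413595)) [ 0.5224 -0.2562  0.17  ] [ 0.5593 -0.2167  0.1918]
```

```bash
python3 -m inch '[[0.8,0.002,0.0024,0,0],[0.8,0.002,0.0024,0,0],[0.8,0.002,0.0024,0.01,0],[0.8,0.002,0.0024,0.02,0],[0.8,0.002,0.0024,0.03,0]]'; python3 -m inch '[[0.8,0,0,0.006,0],[0.8,0,0,0.012,0],[0.8,0,0,0.012,0]]'
```

```text
time: 6.85
eef_pos: [0.5396, -0.2338, 0.115]
tcp_rot: [0.224, 0.975, 0.0, -0.0]
contact_force: [0.4, -0.1, -1.2]
opening: 0.422
finger_force: 49.4
time: 7.1
eef_pos: [0.5388, -0.2334, 0.102]
tcp_rot: [0.224, 0.975, 0.001, -0.002]
contact_force: [0.5, -0.3, -0.8]
opening: 0.421
finger_force: 49.4
```

Threaded without force. Continuing down.

```bash
python3 -m inch '[[0.8,0,0,0.012,0],[0.8,0,0,0.024,0],[0.8,0,0,0.036,0],[0.8,0,0,0.044,0],[0.8,0,0,0.044,0]]'; python3 -m inch '[[0.8,0,0,0.002,0],[0.8,0,0,0.004,0],[0.8,0,0,0.005,0],[0.8,0,0,0.005,0]]'
```

```text
time: 7.52
eef_pos: [0.5382, -0.2329, 0.0571]
tcp_rot: [0.224, 0.975, 0.001, -0.003]
contact_force: [-0.7, 0.3, -2.4]
opening: 0.424
finger_force: 49.4
time: 7.85
eef_pos: [0.5402, -0.2342, 0.0556]
tcp_rot: [0.224, 0.975, -0.0, 0.0]
contact_force: [0.4, 0.4, -0.7]
opening: 0.419
finger_force: 49.4
```

```bash
python3 -m inch '[[0.8,0,0,0.001,0],[0.8,0,0,0.002,0],[0.8,0,0,0.003,0],[0.8,0,0,0.003,0]]'; python3 -m inch '[[0.8,0,0,0.001,0],[0.8,0,0,0.002,0],[0.8,0,0,0.002,0],[0.8,0,0,0.002,0]]'
```

```text
time: 8.18
eef_pos: [0.5402, -0.2342, 0.0527]
tcp_rot: [0.224, 0.975, -0.0, 0.0]
contact_force: [-0.5, 1.0, 1.2]
opening: 0.416
finger_force: 49.4
time: 8.52
eef_pos: [0.5407, -0.2346, 0.0525]
tcp_rot: [0.224, 0.975, -0.0, 0.0]
contact_force: [-2.2, 0.8, 8.0]
opening: 0.424
finger_force: 48.3
```

```bash
python3 -m inch '[[0.8,0,0,0.001,0],[0.8,0,0,0.001,0],[0.8,0,0,0.001,0]]'
python3 - <<'E'
from h import *
q=ctrl.read_camera("scene");cv2.imwrite("pics/s5.png",cv2.resize(q["pixels"][90:230,130:270,::-1],None,fx=4,fy=4))
E
```

```text
time: 8.77
eef_pos: [0.5409, -0.2347, 0.0524]
tcp_rot: [0.224, 0.975, -0.0, 0.0]
contact_force: [-4.3, 2.1, 12.3]
opening: 0.424
finger_force: 48.3
```

View pics/s5.png

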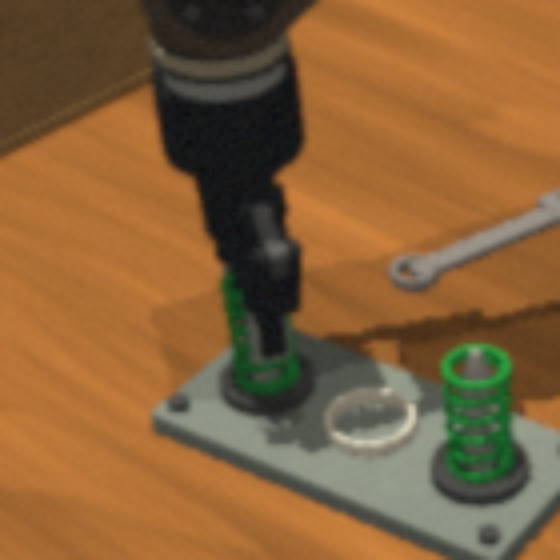

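The spring's bottom coil at about (265,385) sits on the round foot. Next: release, let the fingers open, retreat straight up, check.

```bash
python3 -m inch '[[0.8,0,0,-0.002,0],[0.3,0,0,-0.002,0],[0,0,0,-0.002,0],[0,0,0,-0.002,0],[0,0,0,-0.002,0]]'; python3 -m inch '[[0,0,0,0,0],[0,0,0,0,0],[0,0,0,0,0]]'; python3 -m inch '[[0,0,0,-0.02,0],[0,0,0,-0.05,0],[0,0,0,-0.085,0],[0,0,0,-0.12,0],[0,0,0,-0.14,0]]'; python3 -m inch '[[0,0,0,0,0],[0,0,0,0,0],[0,0,0,0,0]]'
python3 - <<'E'
from h import *
q=ctrl.read_camera("scene");cv2.imwrite("pics/s6.png",cv2.resize(q["pixels"][90:310,130:440,::-1],None,fx=2.5,fy=2.5))
s=ctrl.get_state();p=ctrl.read_camera("wrist")
for C,px in((cloud(q),q["pixels"]),(cloud(p,wristT(s,p)),p["pixels"])):
    px=px.astype(int);g=(px[...,1]>1.5*px[...,0])&(px[...,1]>1.2*px[...,2])
    X=near(np.where(g[...,None],C,9),(.54,-.234),.03,.01,.2)
    if len(X):print(X.min(0),X.max(0),circ(X[X[:,2]>.085][:,:2]))
E
```

```text
time: 9.23
eef_pos: [0.5397, -0.2339, 0.0508]
tcp_rot: [0.224, 0.975, 0.0, -0.0]
contact_force: [-0.5, 0.4, -0.5]
opening: 0.961
finger_force: 0.0
time: 9.48
eef_pos: [0.5399, -0.234, 0.0511]
tcp_rot: [0.224, 0.975, 0.0, -0.0]
contact_force: [0.4, -0.7, 0.0]
opening: 1.0
finger_force: 0.0
time: 9.9
eef_pos: [0.5414, -0.2349, 0.196]
tcp_rot: [0.224, 0.975, -0.001, 0.003]
contact_force: [0.5, -0.8, 1.0]
opening: 1.001
finger_force: 0.0
time: 10.15
eef_pos: [0.5392, -0.2336, 0.1899]
tcp_rot: [0.224, 0.975, 0.0, -0.001]
contact_force: [-0.5, 0.7, -0.1]
opening: 1.001
finger_force: 0.0
[ 0.51837925 -0.26152682  0.02402058] [ 0.56012216 -0.21314706  0.09776119] (array([ 0.54127822, -0.2321582 ]), np.float64(0.016060186165716223))
[ 0.52059845 -0.25172816  0.02372551] [ 0.55763451 -0.21503756  0.09592359] (array([ 0.53873327, -0.23327417]), np.float64(0.016179533391038194))
```

View pics/s6.png

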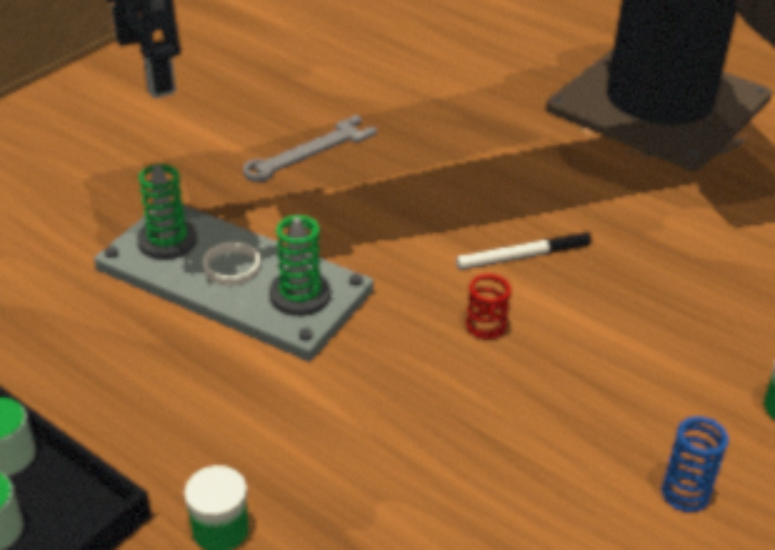

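The new spring stands seated on its foot at (162,210), with its top at about 95 mm. Red at (488,307) and blue at (695,465) are still standing and the gripper is clear, so I'm handing in.

```bash
python3 -c "from plant import ctrl; print(ctrl.sign_off())"
```

```text
the job is handed in; nothing more can be done
None
```

I threaded the loose green spring over the bare rod, held it until it was fully down, and released it seated on the rod's foot; blue and red were left standing, and I handed the job in at about 10 s on the robot's clock (no verdict was returned).

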